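# Set out a sample display around a riser in the decor store

### The arm

A 6-joint arm with a two-finger parallel gripper is mounted at the origin on the work surface. World frame = base frame: x ahead of the robot, y to its left, z up, the work surface at z = 0. Lengths are in m, angles in rad, forces in N, time in s.
With the tool pointing down it reaches from about 0.375 to 0.9 m from the base axis. Payload 3.1 kg.
Tool frame: the origin (TCP) lies at the very end of the fingers, on their centre line; the grasp point (between the pads) lies 19 mm behind it (manip.tcp_to_grasp is the distance from the TCP to the grasp point, in m); z points along the fingers, y is the line along which they close (so a half turn about z gives the same grasp; the last joint's range is limited). The gripper opens to 85 mm and grips with 20 to 120 N. Pads are 22 mm wide; open, the fingers measure 114 mm over their backs; the gripper's body (76 mm by 85 mm) begins 54 mm behind the grasp point. The pads swing forward as they close: fully open they stand 13 mm farther back than shut.
Start: joints at [-1.29, 0.527, 1.433, -0, 1.181, -0.178], TCP at [0.277, -0.56, 0.231] pointing down, gripper open.
Joint ranges: [-3.08, 3.08], [-0.75, 2.2], [0.22, 2.44], [-1.43, 4.57], [0, 2.65], [-2.85, 2.85]. Speed limits (rad/s): [2.79, 2.79, 3.14, 3.14, 3.14, 3.14].

### API

Orientations are given as a unit quaternion [x, y, z, w].
In Python, from station import manip gives the robot as it stands. The module is installed in compiled form; this text tells all that it offers.
- The arm moves only by the tool step_arm, never from a script. Its argument "commands" is one flat list of numbers, 6 for each row, row after row: the shift along the tool's x, y, z in m, then the turn, a rotation vector about the tool's x, y, z in degrees. A call has exactly 10 rows; each row is the pose to reach, as a shift and turn from the pose commanded when the call began, along the tool's axes at that moment; what a row does not reach only later rows make up. A row lasts 1/10 s, in which the tool goes at most 50 mm and 8.59 degrees, less where a joint would pass 70% of its speed; a pose out of reach is approached as far as the arm can. A call with a gripper value outside its range is refused whole. "jaw" is the opening in per cent of the stroke, from 0 (shut) to 100 (fully open), set as the call begins (left out, the last holds). The fingers move at their own pace and stop on an object; "grip_force" is the grip in N (left out, the last holds). Time passes only in rows, so rows that repeat a pose let the fingers close, or fill a call up. It gives the time, the measured TCP pose, the force, the opening and the grip force at its end, in the units of the state.
- manip.sense(): the state, without advancing time (a new reading comes with each control period).
- manip.snapshot(name): name is "scene" or "top"; returns a dict with "pixels" (480x640x3 uint8, blue, green, red), "fx", "fy", "cx", "cy" (pixels), "R" (3x3) and "t" (3): a world point X has camera coordinates R X + t. Camera axes: x right, y down, z forward; pixel columns grow to the right and rows downward; lengths in m; the calibration is good to about 2 mm. A picture is of the moment at which its call begins. There is no depth.
- manip.sign_off(): hands the job in; it is judged then, once.
The state is a dict: "t": time; "q": joint angles; "qd": joint speeds; "tau": joint torques, N m; "tcp_pos": TCP position; "tool_rot": TCP orientation; "force": force on the tool from outside, world axes, zero at the start; "ft_torque": the same for the moment, N m; "finger_gap": opening from 0.0 (shut) to 1.0 (fully open); "gripper_force": force on a finger pad.
Only numpy, scipy, OpenCV 4.12 (cv2) and the standard library are available. Lean on these libraries where they do the work, as an engineer would, in place of code of your own. Each camera call takes 0.05 s, during which the arm holds its last target. There are 200 camera calls.

### The job

Set out the sample display: stand the wooden keepsake box in the middle of the dark riser, lengthwise along it, and the bud vase upright on the middle of the box. Stand the two candle holders upright on the table off the riser's two ends, in line with the riser's length and with their centres 5 cm beyond the end: the tall one off the end nearer the potted plant, the short one off the other end. Leave the tin, the tealight cup and the napkin ring where they are.

Things in the scene. Friction and masses are not known exactly. Their poses are not given: they have to be found in the camera images.
- riser: dark wooden riser, a low bench 40 mm high with a flat top 100 mm (its x) by 150 mm (its y); fixed to the table. Origin at the centre of its underside, on the table; z up. Its y axis runs along its length, towards its left end as the robot sees it (turned at most 0.25 rad from the robot's own left); its x axis points away from the robot.
- planter: round terracotta pot with a green artificial plant, pot 112 mm across and 100 mm high, leaves to about 160 mm; fixed. It stands off either the left or the right end of the riser. Origin at the centre of its underside.
- box_c (a point): centre (half-way up) of the wooden keepsake box: closed solid block, 60 mm (its x) by 90 mm (its y) by 45 mm high, flat top; loose, upright at the start with its y axis within 0.4 rad of the robot's left. Can be gripped across its 60 mm sides.
- vase_c (a point): centre (half-way up) of the white ceramic bud vase: round, 90 mm high, belly 54 mm across at half height, foot 44 mm across, narrow neck; closed, stands upright, loose.
- tall_c (a point): centre (half-way up) of the tall white turned candle holder: 150 mm high, round foot 60 mm across and about 20 mm high, straight stem 24 mm across from 20 to 112 mm above its foot, cup 48 mm across at the top; upright, loose.
- short_c (a point): centre (half-way up) of the short white turned candle holder: 80 mm high, round foot 60 mm across and about 16 mm high, straight stem 26 mm across from 16 to 56 mm above its foot, cup 48 mm across at the top; upright, loose.
- tin: small round steel tin, 46 mm across, 42 mm high; a bystander standing loose among the things, not part of the display. Origin at the centre of its underside.
- tealight: small open glass tealight cup, 46 mm across, 35 mm high; a bystander standing loose among the things, not part of the display. Origin at the centre of its underside.
- napkin: dark wooden napkin ring standing on its end, 44 mm across, 35 mm high; a bystander standing loose among the things, not part of the display. Origin at the centre of its underside.

How it is judged:
By the outcome, as a careful person would: the job done as asked, in the order asked, and still so for the second after the job is handed in, with the robot touching nothing.
It also fails if it takes over 112 s, if anything falls off the work surface, if the arm or the gripper's body presses on something with over 40 N, if the wrist force passes 120 N, or if a joint passes its speed limit or range.

## Working session

There is one attempt and no reset: what is moved stays moved. The work goes in short steps, Python scripts to look and compute and a tool call to move; the robot and the scene stay as the last step left them, time stands still between calls to the robot, and variables do not carry over. Pictures are saved under pics/ and viewed, at most 14 in all, crops included, and the job is handed in when it is done.

Besides the shell and the picture viewer there is one more tool, called after "Request:" as name(argument=value, ...) on one line, values as JSON. step_arm: Moves the arm, as the interface text tells. Its arguments: {"type":"object","properties":{"commands":{"type":"array","items":{"type":"number"}},"jaw":{"type":"number"},"grip_force":{"type":"number"}},"required":["commands"]}

```bash
mkdir -p pics; ls
python3 - <<'E'
from station import manip
import cv2,json,numpy as np
s=manip.sense();print(s['t'],s['tcp_pos'],s['tool_rot'],s['force'])
for n in('scene','top'):
    d=manip.snapshot(n);cv2.imwrite(f'pics/{n}0.png',d['pixels'])
    print(n,d['fx'],d['fy'],d['cx'],d['cy'],np.round(d['R'],4).tolist(),np.round(d['t'],4).tolist())
    np.savez(f'{n}0.npz',**d)
E
```

```text
pics
0.0 [ 0.27716558 -0.5593672   0.23032207] [ 9.73693222e-01  2.27860286e-01 -5.09149184e-05 -1.09443575e-03] [ 0.28437699  0.18565792 -0.8337706 ]
scene 484.73458472850297 484.73458472850297 311.7715355822863 238.13838466010944 [[-0.1289, 0.9916, -0.0129], [0.6561, 0.0755, -0.7509], [-0.7436, -0.1052, -0.6603]] [0.061, -0.2975, 1.3965]
top 474.7451377455923 474.7451377455923 326.6614177635893 239.80948987232495 [[0.0117, -0.9999, 0.0092], [-0.9818, -0.0132, -0.1896], [0.1897, -0.0068, -0.9818]] [-0.0027, 0.5705, 0.8682]
```

View pics/scene0.png

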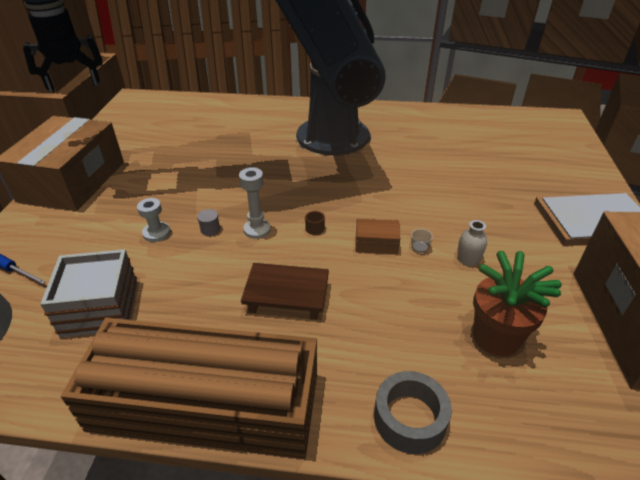

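View pics/top0.png

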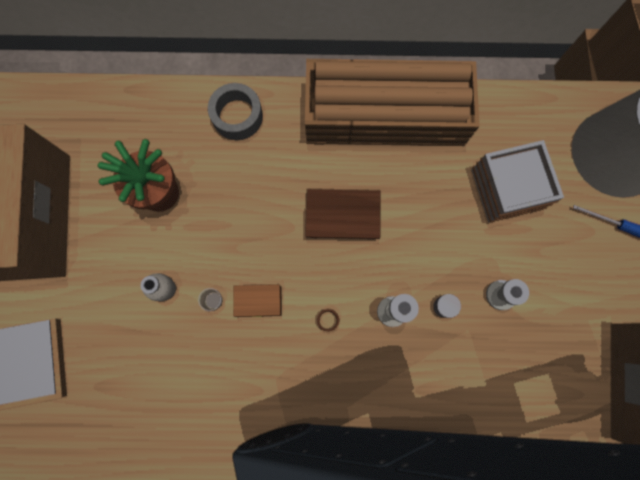

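Scene view, looking towards the robot (image right is +y): short holder at (152,220), tin (208,222), tall holder (254,205), napkin ring (315,222), box (378,236), tealight (421,241), vase (473,244), riser (287,288), planter (510,310). The top view agrees, with the planter off the left (+y) end. I'll enlarge both.

Run:
```python
import cv2
def grid(src,x0,y0,x1,y1,k,out):
    im=cv2.imread(src)[y0:y1,x0:x1];im=cv2.resize(im,None,fx=k,fy=k,interpolation=cv2.INTER_CUBIC)
    for x in range((x0+19)//20*20,x1,20):
        cv2.line(im,((x-x0)*k,0),((x-x0)*k,6),(0,255,255),1);cv2.putText(im,str(x),((x-x0)*k+1,16),0,.35,(0,255,255),1)
    for y in range((y0+9)//10*10,y1,10):
        cv2.line(im,(0,(y-y0)*k),(6,(y-y0)*k),(0,255,255),1);cv2.putText(im,str(y),(8,(y-y0)*k+4),0,.35,(0,255,255),1)
    cv2.imwrite(out,im);print(im.shape)
grid('pics/scene0.png',130,160,330,310,4,'pics/sA.png')
grid('pics/scene0.png',310,200,500,290,4,'pics/sB.png')
grid('pics/top0.png',290,180,490,330,4,'pics/tA.png')
grid('pics/top0.png',130,250,330,340,4,'pics/tB.png')
```

```text
(600, 800, 3)
(360, 760, 3)
(600, 800, 3)
(360, 800, 3)
```

View pics/sA.png

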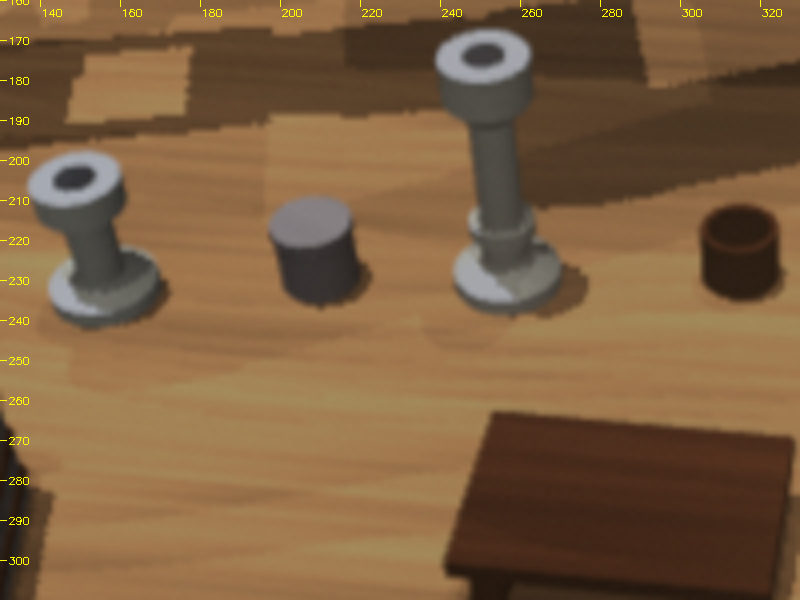

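View pics/sB.png

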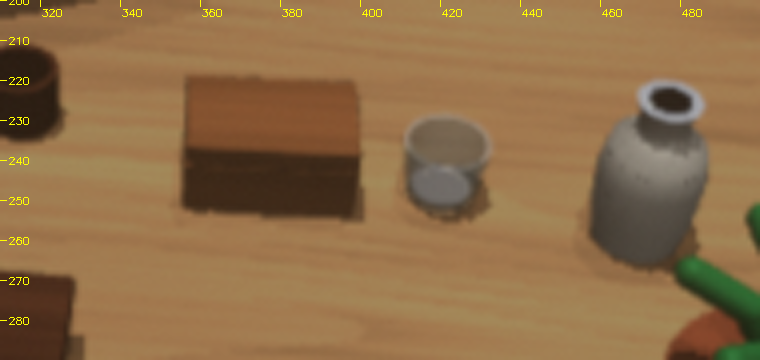

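View pics/tA.png

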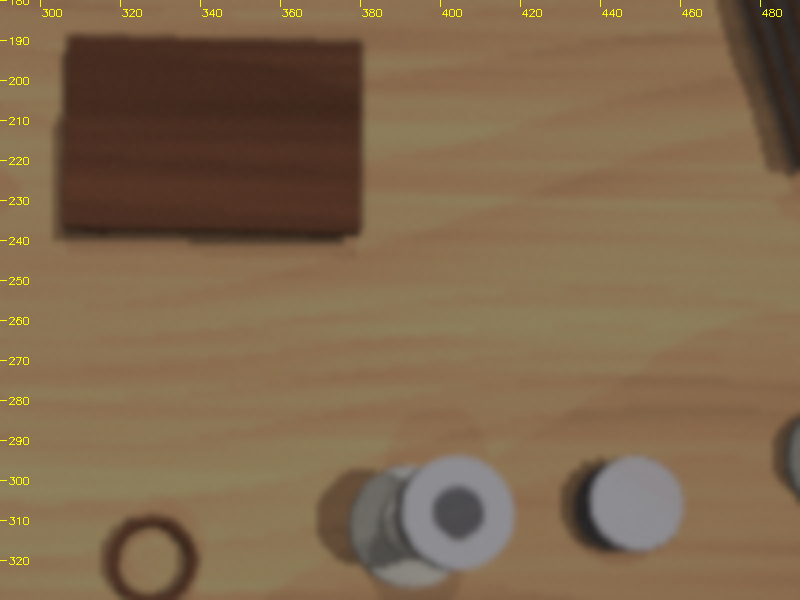

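View pics/tB.png

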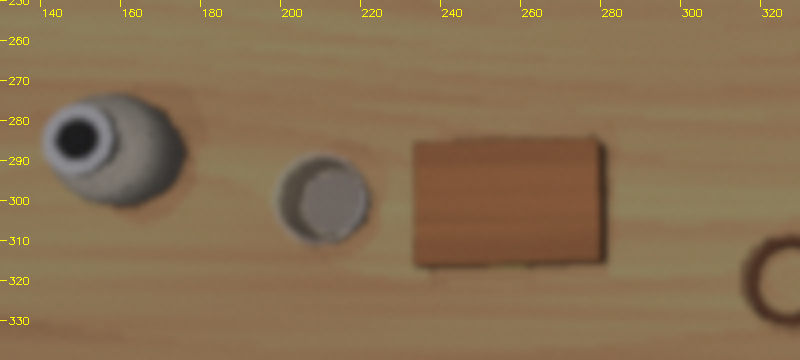

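Crops read:
- **Scene:** short cup rim centre (148.7,204.5), tall cup (250.8,174), tin top (207.8,215.5), napkin (314.8,217.2), tealight rim (421.8,236), vase rim (477.8,225.5).
- **Top:** tall cup (404.5,308.3), tin (449,305.8), napkin (327.5,319.5), vase rim (149.5,284.8), tealight rim (211,299.8), short cup about (515.5,292).
- Box and riser corners were read in both views.

Next I triangulate these points.

```bash
cat > h.py <<'E'
import numpy as np,cv2
from scipy.spatial.transform import Rotation as Ro
def cam(n): 
    d=dict(np.load(n+'0.npz'));d['K']=np.array([[d['fx'],0,d['cx']],[0,d['fy'],d['cy']],[0,0,1.]]);d['P']=d['K']@np.c_[d['R'],d['t']];return d
S,T=cam('scene'),cam('top')
def tri(s,t):
    X=cv2.triangulatePoints(S['P'],T['P'],np.array(s,float).reshape(2,1),np.array(t,float).reshape(2,1)).ravel();X=X[:3]/X[3]
    e=[float(np.hypot(*((P@np.r_[X,1])[:2]/(P@np.r_[X,1])[2]-p))) for P,p in((S['P'],s),(T['P'],t))]
    return X,np.round(e,1)
def atz(d,p,z):
    r=d['R'].T@np.linalg.inv(d['K'])@np.r_[p,1.];c=-d['R'].T@d['t'];return c+r*(z-c[2])/r[2]
E
python3 - <<'E'
from h import *
np.set_printoptions(precision=4,suppress=True)
im=cv2.cvtColor(T['pixels'],cv2.COLOR_BGR2GRAY)
P={'short':((148.7,204.5),(515.5,292)),'tall':((250.8,174),(404.5,308.3)),'tin':((207.8,215.5),(449,305.8)),'nap':((314.8,217.2),(327.5,319.5)),'tea':((421.8,236),(211,299.8)),'vase':((477.8,225.5),(149.5,284.8))}
zz=dict(short=.08,tall=.15,tin=.042,nap=.035,tea=.035,vase=.09)
for k,(s,t) in P.items(): print(k,*tri(s,t),'S@z',atz(S,s,zz[k])[:2],'T@z',atz(T,t,zz[k])[:2])
B=dict(box=([(356.75,219),(398.75,220.25),(400,238.5),(356,237)],[(280.5,315.5),(233.5,316.5),(233.5,285.25),(279.5,284.25)],.045),
riser=([(253.25,262.75),(328.5,269.5),(323,308.75),(241,302.25)],[(380.25,238.5),(305.5,237.25),(306.75,189),(380.25,190.25)],.04))
for k,(s,t,z) in B.items():
    Q=[tri(a,b)[0] for a,b in zip(s,t)];print(k,np.array(Q),'c',np.mean(Q,0))
    for d,p in((S,s),(T,t)):
        q=np.array([atz(d,a,z)[:2] for a in p]);v=(q[1]-q[0]+q[2]-q[3])/2;w=(q[3]-q[0]+q[2]-q[1])/2
        print(q.mean(0),'len',np.linalg.norm(v),np.linalg.norm(w),'yaw',np.arctan2(-v[0],v[1]),np.arctan2(w[1],w[0]))
E
```

```text
short [ 0.4721 -0.3489  0.0764] [0.2 0.2] S@z [ 0.4764 -0.3467] T@z [ 0.4716 -0.3472]
tall [ 0.4358 -0.1287  0.1461] [0.1 0.1] S@z [ 0.4416 -0.1268] T@z [ 0.4357 -0.1282]
tin [ 0.447  -0.2335  0.0371] [0.1 0.2] S@z [ 0.4529 -0.2306] T@z [ 0.4468 -0.2325]
nap [0.4184 0.0004 0.0307] [0.2 0.2] S@z [0.4238 0.0006] T@z [0.4182 0.0009]
tea [0.4535 0.2292 0.0289] [0.5 0.6] S@z [0.4603 0.2292] T@z [0.4531 0.2266]
vase [0.476  0.3296 0.0857] [0.2 0.3] S@z [0.4811 0.3285] T@z [0.4756 0.3275]
box [[0.4246 0.0915 0.0389]
 [0.4216 0.1809 0.0412]
 [0.4812 0.1835 0.0417]
 [0.4844 0.0943 0.0397]] c [0.4529 0.1376 0.0404]
[0.4584 0.1376] len 0.08917645149457512 0.058739589912102125 yaw 0.06431549524142943 0.03594025925094284
[0.4527 0.1368] len 0.0888781092291577 0.05952905232959397 yaw 0.03370050907267454 0.055629177675226855
riser [[ 0.5785 -0.1022  0.0344]
 [ 0.5792  0.0466  0.0337]
 [ 0.6789  0.0466  0.034 ]
 [ 0.6791 -0.1031  0.0316]] c [ 0.6289 -0.028   0.0334]
[ 0.6349 -0.0263] len 0.14781723225425222 0.10030579434641297 yaw 0.0029340441431470674 0.0039619059135000065
[ 0.6273 -0.0281] len 0.1480792429344308 0.09921451375929125 yaw -0.0033502301419837976 -0.007489923936621023
```

Each point triangulates about 4 mm low, a consistent bias that fits the stated calibration error. The heights and sizes otherwise match. I'll use the relative positions and correct the bias once the gripper is in view. First I work out the move above the box.

```bash
cat >> h.py <<'E'
def go(p,phi=90.):
    """tool-axis shift and turn from here to TCP p, tool down, tool x at phi deg"""
    from station import manip
    s=manip.sense();R=Ro.from_quat(s['tool_rot'])
    a=np.radians(phi);M=Ro.from_matrix(np.array([[np.cos(a),np.sin(a),0],[np.sin(a),-np.cos(a),0],[0,0,-1]]))
    d=R.inv().apply(np.array(p)-s['tcp_pos']);v=(R.inv()*M).as_rotvec(degrees=True)
    print('shift',np.round(d,4),'turn',np.round(v,2),'t',s['t'],'q',np.round(s['q'],2),'tcp',np.round(s['tcp_pos'],4))
E
python3 -c "
from h import *
go([.455,.137,.25],92.6);go([.40,-.15,.25],92.6)
print(atz(T,(147,185),.1))"
```

```text
shift [ 0.4684 -0.5452 -0.0183] turn [ -0.09  -0.08 -66.26] t 0.1 q [-1.29  0.53  1.43  0.    1.18 -0.18] tcp [ 0.2772 -0.5594  0.2304]
shift [ 0.2917 -0.3125 -0.0189] turn [ -0.09  -0.08 -66.26] t 0.1 q [-1.29  0.53  1.43  0.    1.18 -0.18] tcp [ 0.2772 -0.5594  0.2304]
[0.66221792 0.34403589 0.1       ]
```

Request:
step_arm(commands=[0.014, -0.016, -0.01, 0, 0, -4, 0.042, -0.049, -0.018, 0, 0, -11, 0.072, -0.084, -0.018, 0, 0, -18.5, 0.102, -0.119, -0.018, 0, 0, -26, 0.132, -0.154, -0.018, 0, 0, -33.5, 0.162, -0.189, -0.018, 0, 0, -41, 0.192, -0.224, -0.018, 0, 0, -48.5, 0.222, -0.258, -0.018, 0, 0, -56, 0.25, -0.291, -0.018, 0, 0, -62.5, 0.27, -0.314, -0.018, 0, 0, -66.3], jaw=100, grip_force=40)

```text
t: 1.1
tcp_pos: [0.3795, -0.1559, 0.2491]
tool_rot: [0.689, 0.725, 0.0, -0.001]
force: [0.1, -0.6, 0.1]
finger_gap: 1.007
gripper_force: 0.0
```

```bash
python3 -c "
from h import *
go([.455,.137,.25],92.6);go([.455,.137,.10],92.6)"
```

```text
shift [ 0.2887  0.0903 -0.0006] turn [-0.05 -0.08  0.31] t 1.1 q [-0.66  0.21  1.92  0.    1.02 -0.72] tcp [ 0.3795 -0.1559  0.2491]
shift [0.2885 0.0905 0.1494] turn [-0.05 -0.08  0.31] t 1.1 q [-0.66  0.21  1.92  0.    1.02 -0.72] tcp [ 0.3795 -0.1559  0.2491]
```

Request:
step_arm(commands=[0.02, 0.006, 0, 0, 0, 0, 0.06, 0.018, 0, 0, 0, 0, 0.105, 0.032, 0, 0, 0, 0, 0.15, 0.046, 0.0, 0, 0, 0, 0.195, 0.06, 0.01, 0, 0, 0, 0.235, 0.073, 0.04, 0, 0, 0, 0.265, 0.083, 0.08, 0, 0, 0, 0.2885, 0.0905, 0.115, 0, 0, 0, 0.2885, 0.0905, 0.14, 0, 0, 0, 0.2885, 0.0905, 0.149, 0, 0, 0])

```text
t: 2.1
tcp_pos: [0.4551, 0.1343, 0.0978]
tool_rot: [0.69, 0.724, -0.002, -0.002]
force: [-0.2, -0.3, 0.7]
finger_gap: 0.998
gripper_force: 0.0
```

Run:
```python
from h import *
from station import manip
go([.455,.137,.010],92.6)
p=manip.sense()['tcp_pos']
out=[]
for n,D in(('scene',S),('top',T)):
    d=manip.snapshot(n);im=d['pixels'];u=D['P']@np.r_[p,1];u=u[:2]/u[2];print(n,u)
    x,y=[int(v) for v in u];x0,y0=x-50,y-62
    c=cv2.resize(im[y0:y0+125,x0:x0+100],None,fx=4,fy=4,interpolation=cv2.INTER_CUBIC)
    cv2.drawMarker(c,(int((u[0]-x0)*4),int((u[1]-y0)*4)),(0,255,0),cv2.MARKER_CROSS,14,1);out.append(c);print(x0,y0)
cv2.imwrite('pics/g1.png',np.hstack(out))
```

```text
shift [0.0028 0.0005 0.0878] turn [-0.32  0.    0.16] t 2.1 q [ 0.05  0.56  1.92 -0.    0.67  0.  ] tcp [0.4551 0.1343 0.0978]
scene [378.21622442 207.37119486]
328 145
top [254.2890729  297.03222574]
204 235
```

View pics/g1.png

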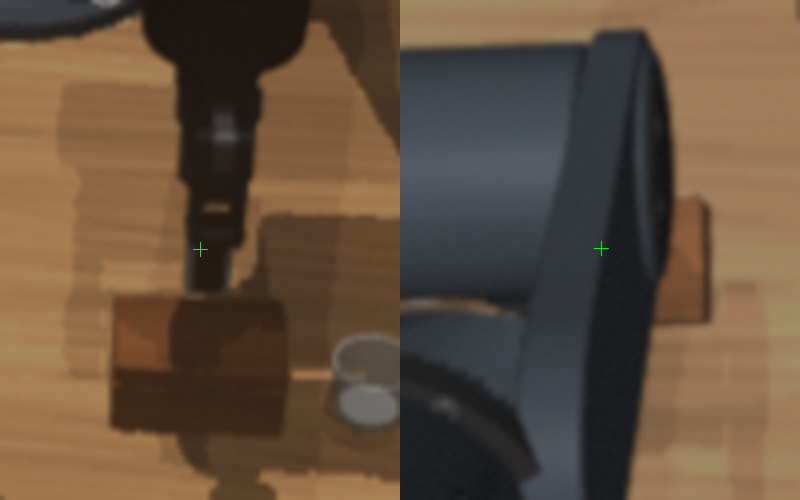

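Scene crop: the near finger tip is at about (380,217), directly over the box, with clearance either side. The top view is blocked by the arm. I'll descend and grip.

Request:
step_arm(commands=[0.001, 0.001, 0.01, 0, 0, 0, 0.001, 0.001, 0.025, 0, 0, 0, 0.001, 0.001, 0.042, 0, 0, 0, 0.001, 0.001, 0.058, 0, 0, 0, 0.001, 0.001, 0.072, 0, 0, 0, 0.001, 0.001, 0.082, 0, 0, 0, 0.001, 0.001, 0.086, 0, 0, 0, 0.001, 0.001, 0.088, 0, 0, 0, 0.001, 0.001, 0.088, 0, 0, 0, 0.001, 0.001, 0.088, 0, 0, 0])

```text
t: 3.2
tcp_pos: [0.4584, 0.1346, 0.0128]
tool_rot: [0.691, 0.723, 0.0, 0.0]
force: [-1.2, 0.4, 0.1]
finger_gap: 0.998
gripper_force: 0.0
```

Request:
step_arm(commands=[0, 0, 0, 0, 0, 0, 0, 0, 0, 0, 0, 0, 0, 0, 0, 0, 0, 0, 0, 0, 0, 0, 0, 0, 0, 0, 0, 0, 0, 0, 0, 0, 0, 0, 0, 0, 0, 0, 0, 0, 0, 0, 0, 0, 0, 0, 0, 0, 0, 0, 0, 0, 0, 0, 0, 0, 0, 0, 0, 0], jaw=0, grip_force=40)

```text
t: 4.2
tcp_pos: [0.4575, 0.1346, 0.0128]
tool_rot: [0.691, 0.723, -0.0, -0.0]
force: [-2.0, 0.7, 5.7]
finger_gap: 0.691
gripper_force: 44.2
```

Run:
```python
from h import *
from station import manip
go([.455,.137,.010],92.6)
im=manip.snapshot('scene')['pixels'];x0,y0=300,190
cv2.imwrite('pics/g2.png',cv2.resize(im[y0:y0+80,x0:x0+150],None,fx=5,fy=5,interpolation=cv2.INTER_CUBIC))
p=manip.sense()['tcp_pos']
for q in [(30,z) for z in(.045,0)]: u=S['P']@np.r_[p[0]+.03,p[1],q[1],1];print(u[:2]/u[2])
```

```text
shift [ 0.0025 -0.0024  0.0028] turn [-0.04  0.    0.05] t 4.2 q [0.05 0.73 1.95 0.   0.46 0.  ] tcp [0.4575 0.1346 0.0128]
[375.95442755 237.52031268]
[374.35963636 253.59925156]
```

View pics/g2.png

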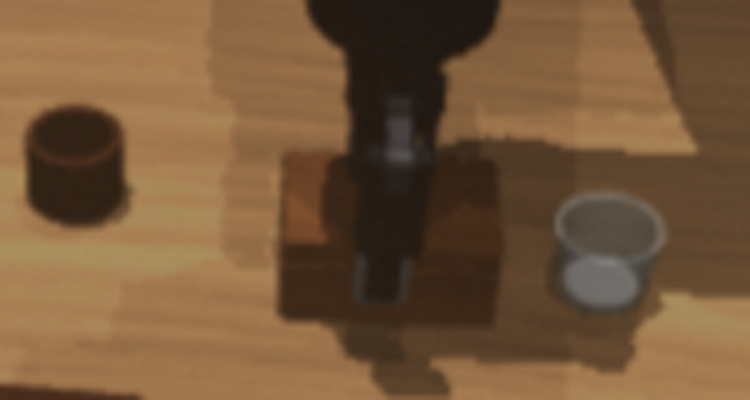

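The grip holds at gap 0.69, about the 60 mm box. The gripped box shows the scene camera reads about 2.5 mm high in x and 3 mm high in y. That puts the riser centre at about (0.631,-0.0285), yaw about 0. Box centre is about 2 mm in +y of the TCP. Next: lift, then carry.

Request:
step_arm(commands=[0, 0, -0.005, 0, 0, 0, 0, 0, -0.015, 0, 0, 0, 0, 0, -0.03, 0, 0, 0, 0, 0, -0.048, 0, 0, 0, 0, 0, -0.066, 0, 0, 0, -0.01, 0.01, -0.082, 0, 0, 0, -0.025, 0.025, -0.092, 0, 0, 0, -0.04, 0.04, -0.095, 0, 0, 0, -0.05, 0.05, -0.095, 0, 0, 0, -0.055, 0.055, -0.095, 0, 0, 0])

```text
t: 5.25
tcp_pos: [0.5166, 0.0813, 0.1077]
tool_rot: [0.691, 0.723, 0.0, 0.001]
force: [-0.0, -0.4, -1.6]
finger_gap: 0.691
gripper_force: 43.6
```

Request:
step_arm(commands=[-0.01, 0.01, 0, 0, 0, 0.3, -0.028, 0.027, 0, 0, 0, 0.8, -0.048, 0.046, 0, 0, 0, 1.4, -0.068, 0.065, 0, 0, 0, 2, -0.086, 0.082, 0, 0, 0, 2.4, -0.1, 0.096, 0, 0, 0, 2.6, -0.11, 0.106, 0, 0, 0, 2.6, -0.117, 0.111, 0, 0, 0, 2.6, -0.117, 0.111, 0, 0, 0, 2.6, -0.117, 0.111, 0, 0, 0, 2.6])

```text
t: 6.25
tcp_pos: [0.6306, -0.029, 0.1069]
tool_rot: [0.707, 0.707, -0.0, -0.001]
force: [-0.1, 0.0, -1.7]
finger_gap: 0.696
gripper_force: 43.6
```

Run:
```python
from h import *
from station import manip
go([.631,-.030,.0535],90)
out=[]
for n,x0,y0 in(('scene',230,170),('top',290,170)):
    im=manip.snapshot(n)['pixels'];out.append(cv2.resize(im[y0:y0+150,x0:x0+100],None,fx=4,fy=4,interpolation=cv2.INTER_CUBIC))
cv2.imwrite('pics/g3.png',np.hstack(out))
```

```text
shift [-0.0011  0.0005  0.0534] turn [-0.12 -0.04  0.06] t 6.25 q [-0.22  0.69  1.52  0.    0.94 -0.22] tcp [ 0.6306 -0.029   0.1069]
```

View pics/g3.png

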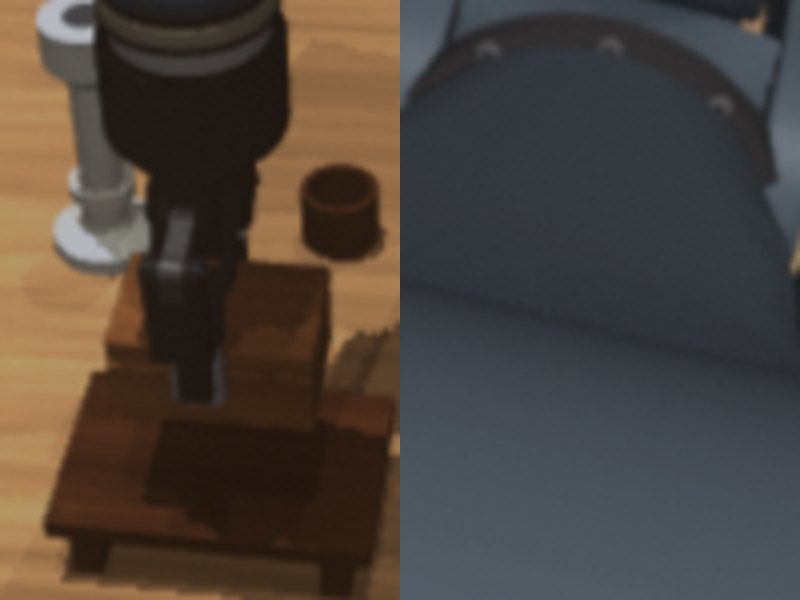

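Scene: the box hangs level over the riser, crosswise centred, and sits about 3 mm to +y of the fingers. I'll shift 2.5 mm in -y and lower.

Request:
step_arm(commands=[-0.001, 0, 0.005, 0, 0, 0, -0.002, 0, 0.014, 0, 0, 0, -0.0025, 0, 0.024, 0, 0, 0, -0.0025, 0, 0.033, 0, 0, 0, -0.0025, 0, 0.041, 0, 0, 0, -0.0025, 0, 0.047, 0, 0, 0, -0.0025, 0, 0.05, 0, 0, 0, -0.0025, 0, 0.052, 0, 0, 0, -0.0025, 0, 0.053, 0, 0, 0, -0.0025, 0, 0.0535, 0, 0, 0])

```text
t: 7.35
tcp_pos: [0.632, -0.0321, 0.054]
tool_rot: [0.707, 0.707, 0.0, 0.0]
force: [-0.0, 0.6, -1.3]
finger_gap: 0.698
gripper_force: 43.6
```

```bash
python3 -c "
from h import *
go([.631,-.0315,.0528],90)
from station import manip;print(manip.sense()['force'])"
```

```text
shift [ 0.0006 -0.001   0.0012] turn [0.03 0.01 0.05] t 7.35 q [-0.23  0.77  1.54  0.    0.84 -0.23] tcp [ 0.632  -0.0321  0.054 ]
[-0.03524661  0.61246275 -1.32074091]
```

Request:
step_arm(commands=[0, -0.001, 0.0005, 0, 0, 0, 0, -0.001, 0.001, 0, 0, 0, 0, -0.001, 0.0015, 0, 0, 0, 0, -0.001, 0.002, 0, 0, 0, 0, -0.001, 0.002, 0, 0, 0, 0, -0.001, 0.002, 0, 0, 0, 0, -0.001, 0.002, 0, 0, 0, 0, -0.001, 0.002, 0, 0, 0, 0, -0.001, 0.002, 0, 0, 0, 0, -0.001, 0.002, 0, 0, 0])

```text
t: 8.35
tcp_pos: [0.6308, -0.0321, 0.0528]
tool_rot: [0.707, 0.707, 0.0, 0.0]
force: [-0.4, 0.4, 5.1]
finger_gap: 0.694
gripper_force: 44.3
```

Request:
step_arm(commands=[0, 0, 0, 0, 0, 0, 0, 0, 0, 0, 0, 0, 0, 0, 0, 0, 0, 0, 0, 0, 0, 0, 0, 0, 0, 0, 0, 0, 0, 0, 0, 0, -0.005, 0, 0, 0, 0, 0, -0.02, 0, 0, 0, 0, 0, -0.04, 0, 0, 0, 0, 0, -0.06, 0, 0, 0, 0, 0, -0.075, 0, 0, 0], jaw=100)

```text
t: 9.35
tcp_pos: [0.6317, -0.0323, 0.1294]
tool_rot: [0.707, 0.707, 0.001, 0.001]
force: [0.2, 0.0, -0.7]
finger_gap: 1.003
gripper_force: 0.0
```

```bash
python3 -c "
from h import *
go([.4786,.3265,.20],90)"
```

```text
shift [ 0.3588 -0.1526 -0.0713] turn [0.16 0.04 0.04] t 9.35 q [-0.23  0.66  1.5   0.    0.98 -0.23] tcp [ 0.6317 -0.0323  0.1294]
```

Request:
step_arm(commands=[0.014, -0.006, -0.025, 0, 0, 0, 0.045, -0.019, -0.05, 0, 0, 0, 0.088, -0.037, -0.065, 0, 0, 0, 0.133, -0.057, -0.071, 0, 0, 0, 0.178, -0.076, -0.071, 0, 0, 0, 0.223, -0.095, -0.071, 0, 0, 0, 0.268, -0.114, -0.071, 0, 0, 0, 0.308, -0.131, -0.071, 0, 0, 0, 0.341, -0.145, -0.071, 0, 0, 0, 0.3588, -0.1526, -0.071, 0, 0, 0])

```text
t: 10.35
tcp_pos: [0.4762, 0.3293, 0.1988]
tool_rot: [0.706, 0.708, 0.001, -0.0]
force: [0.1, -0.9, -0.3]
finger_gap: 1.002
gripper_force: 0.0
```

Run:
```python
from h import *
from station import manip
go([.4786,.3265,.030],90)
out=[]
for n,x0,y0 in(('scene',235,225),('top',295,165)):
    im=manip.snapshot(n)['pixels'];out.append(cv2.resize(im[y0:y0+100,x0:x0+100],None,fx=4,fy=4,interpolation=cv2.INTER_CUBIC))
cv2.imwrite('pics/g4.png',np.hstack(out))
```

```text
shift [-0.0029  0.0023  0.1688] turn [ 0.03 -0.06  0.21] t 10.35 q [0.41 0.5  1.58 0.   1.05 0.41] tcp [0.4762 0.3293 0.1988]
```

View pics/g4.png

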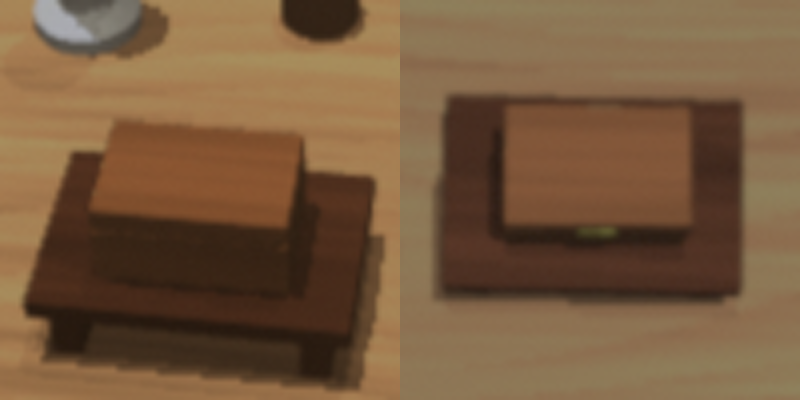

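Both views show the box standing flat on the riser and lengthwise. Scene box top corners (crop/4): (114,121), (302,135), (290,230), (90,212). Now a check of the offset against the riser.

Run:
```python
from h import *
def q(D,pts,x0,y0,z):
    p=np.array([atz(D,(x0+a/4,y0+b/4),z)[:2] for a,b in pts]);v=p[1]-p[0]+p[2]-p[3];return p.mean(0),np.linalg.norm(v)/2,-v[0]/v[1]
for D,x0,y0,b,r in((S,235,225,[(114,121),(302,135),(290,230),(90,212)],[(72,152),(374,177),(350,335),(28,302)]),
 (T,295,165,[(103,104),(292,104),(292,228),(105,228)],[(47,96),(342,100),(342,293),(45,290)])):
    B=q(D,b,x0,y0,.085);Rr=q(D,r,x0,y0,.04);print(B,Rr,B[0]-Rr[0])
```

```text
(array([ 0.63637107, -0.02678346]), np.float64(0.08821630663026193), np.float64(0.0016546003296434998)) (array([ 0.63386123, -0.02639335]), np.float64(0.14711019500006647), np.float64(-0.00712789985377003)) [ 0.00250984 -0.00039011]
(array([ 0.62991665, -0.02858609]), np.float64(0.0895799199565692), np.float64(0.014158275350324585)) (array([ 0.6274057 , -0.02869894]), np.float64(0.14783794618537793), np.float64(0.00180619002916983)) [0.00251095 0.00011285]
```

The box is centred on the riser within 2.5 mm in both views. Now descend on the vase.

Request:
step_arm(commands=[0, 0, 0.01, 0, 0, 0, 0, 0, 0.03, 0, 0, 0, 0, 0, 0.055, 0, 0, 0, 0, 0, 0.08, 0, 0, 0, 0, 0, 0.1, 0, 0, 0, 0, 0, 0.12, 0, 0, 0, 0, 0, 0.14, 0, 0, 0, 0, 0, 0.155, 0, 0, 0, 0, 0, 0.164, 0, 0, 0, 0, 0, 0.168, 0, 0, 0])

```text
t: 11.45
tcp_pos: [0.4779, 0.3258, 0.0289]
tool_rot: [0.707, 0.707, -0.001, -0.0]
force: [-0.1, -0.0, 0.4]
finger_gap: 0.997
gripper_force: 0.0
```

```bash
python3 -c "
from h import *
go([.4786,.3265,.030],90)"
```

```text
shift [ 0.0007  0.0007 -0.0011] turn [-0.07  0.03 -0.02] t 11.45 q [ 0.41  0.76  1.69 -0.    0.69  0.41] tcp [0.4779 0.3258 0.0289]
```

Request:
step_arm(commands=[0.001, 0, 0, 0, 0, 0, 0.001, 0, 0, 0, 0, 0, 0.001, 0, 0, 0, 0, 0, 0.001, 0, 0, 0, 0, 0, 0.001, 0, 0, 0, 0, 0, 0.001, 0, 0, 0, 0, 0, 0.001, 0, 0, 0, 0, 0, 0.001, 0, 0, 0, 0, 0, 0.001, 0, 0, 0, 0, 0, 0.001, 0, 0, 0, 0, 0], jaw=0)

```text
t: 12.45
tcp_pos: [0.4784, 0.328, 0.031]
tool_rot: [0.707, 0.707, 0.001, 0.0]
force: [-1.4, -0.6, 6.0]
finger_gap: 0.609
gripper_force: 42.6
```

Request:
step_arm(commands=[0, 0, -0.005, 0, 0, 0, 0, 0, -0.015, 0, 0, 0, 0, 0, -0.03, 0, 0, 0, 0, 0, -0.05, 0, 0, 0, 0, 0, -0.07, 0, 0, 0, 0, 0, -0.09, 0, 0, 0, 0, 0, -0.108, 0, 0, 0, 0, 0, -0.12, 0, 0, 0, 0, 0, -0.127, 0, 0, 0, 0, 0, -0.13, 0, 0, 0])

```text
t: 13.45
tcp_pos: [0.478, 0.3276, 0.1607]
tool_rot: [0.707, 0.707, 0.0, 0.0]
force: [-0.3, 0.7, -2.1]
finger_gap: 0.609
gripper_force: 42.2
```

```bash
python3 -c "
from h import *
go([.630,-.029,.16],90)"
```

```text
shift [-0.3568  0.1517  0.0007] turn [ 0.05 -0.02  0.04] t 13.45 q [0.41 0.56 1.62 0.   0.97 0.41] tcp [0.478  0.3276 0.1607]
```

Request:
step_arm(commands=[-0.007, 0.003, 0, 0, 0, 0, -0.025, 0.011, 0, 0, 0, 0, -0.05, 0.021, 0, 0, 0, 0, -0.08, 0.034, 0, 0, 0, 0, -0.112, 0.048, 0, 0, 0, 0, -0.144, 0.061, 0, 0, 0, 0, -0.176, 0.075, 0, 0, 0, 0, -0.208, 0.088, 0, 0, 0, 0, -0.24, 0.102, 0, 0, 0, 0, -0.27, 0.115, 0, 0, 0, 0])

```text
t: 14.45
tcp_pos: [0.5929, 0.0555, 0.1586]
tool_rot: [0.707, 0.707, -0.001, -0.001]
force: [0.5, 1.0, -1.4]
finger_gap: 0.604
gripper_force: 42.2
```

Request:
step_arm(commands=[-0.026, 0.011, 0, 0, 0, 0, -0.048, 0.02, 0, 0, 0, 0, -0.066, 0.028, 0, 0, 0, 0, -0.079, 0.034, 0, 0, 0, 0, -0.086, 0.037, 0, 0, 0, 0, -0.087, 0.037, 0.0, 0, 0, 0, -0.087, 0.037, 0.005, 0, 0, 0, -0.087, 0.037, 0.012, 0, 0, 0, -0.087, 0.037, 0.017, 0, 0, 0, -0.087, 0.037, 0.02, 0, 0, 0])

```text
t: 15.45
tcp_pos: [0.6295, -0.0284, 0.1388]
tool_rot: [0.706, 0.708, -0.0, -0.001]
force: [-0.2, 0.1, -1.6]
finger_gap: 0.602
gripper_force: 42.2
```

Run:
```python
from h import *
from station import manip
go([.630,-.029,.116],90)
out=[]
for n,x0,y0 in(('scene',235,190),):
    im=manip.snapshot(n)['pixels'];out.append(cv2.resize(im[y0:y0+130,x0:x0+100],None,fx=4,fy=4,interpolation=cv2.INTER_CUBIC))
cv2.imwrite('pics/g5.png',np.hstack(out))
```

```text
shift [-0.0006  0.0006  0.0228] turn [-0.1  -0.03  0.1 ] t 15.45 q [-0.22  0.65  1.5   0.    1.   -0.22] tcp [ 0.6295 -0.0284  0.1388]
```

View pics/g5.png

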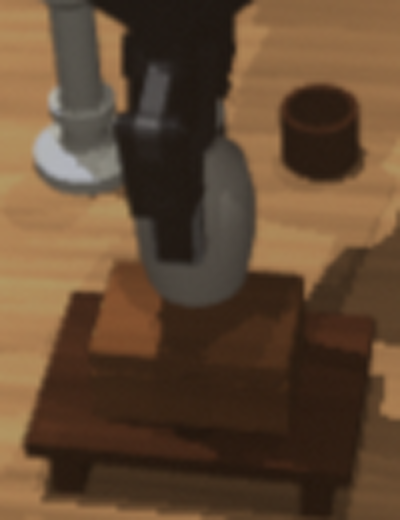

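Scene: the vase hangs upright over the box, belly centre at crop column about 196, within 2 mm of the box middle. I'll lower it.

Request:
step_arm(commands=[-0.001, 0.0005, 0.004, 0, 0, 0, -0.0015, 0.0005, 0.009, 0, 0, 0, -0.0015, 0.0005, 0.013, 0, 0, 0, -0.0015, 0.0005, 0.016, 0, 0, 0, -0.0015, 0.0005, 0.018, 0, 0, 0, -0.0015, 0.0005, 0.02, 0, 0, 0, -0.0015, 0.0005, 0.021, 0, 0, 0, -0.0015, 0.0005, 0.022, 0, 0, 0, -0.0015, 0.0005, 0.0225, 0, 0, 0, -0.0015, 0.0005, 0.0225, 0, 0, 0])

```text
t: 16.5
tcp_pos: [0.6307, -0.0308, 0.1173]
tool_rot: [0.707, 0.707, 0.0, 0.0]
force: [-0.8, -0.7, -1.0]
finger_gap: 0.602
gripper_force: 42.2
```

Request:
step_arm(commands=[0, 0, 0.0005, 0, 0, 0, 0, 0, 0.001, 0, 0, 0, 0, 0, 0.0015, 0, 0, 0, 0, 0, 0.0015, 0, 0, 0, 0, 0, 0.0015, 0, 0, 0, 0, 0, 0.0015, 0, 0, 0, 0, 0, 0.0015, 0, 0, 0, 0, 0, 0.0015, 0, 0, 0, 0, 0, 0.0015, 0, 0, 0, 0, 0, 0.0015, 0, 0, 0])

```text
t: 17.5
tcp_pos: [0.6307, -0.0308, 0.116]
tool_rot: [0.707, 0.707, 0.0, 0.0]
force: [-0.4, -0.8, 2.2]
finger_gap: 0.606
gripper_force: 42.5
```

Request:
step_arm(commands=[0, 0, 0, 0, 0, 0, 0, 0, 0, 0, 0, 0, 0, 0, 0, 0, 0, 0, 0, 0, 0, 0, 0, 0, 0, 0, 0, 0, 0, 0, 0, 0, -0.005, 0, 0, 0, 0, 0, -0.02, 0, 0, 0, 0, 0, -0.045, 0, 0, 0, 0, 0, -0.07, 0, 0, 0, 0, 0, -0.1, 0, 0, 0], jaw=100)

```text
t: 18.5
tcp_pos: [0.6304, -0.0307, 0.2175]
tool_rot: [0.707, 0.707, -0.0, -0.0]
force: [0.7, -0.2, 0.9]
finger_gap: 1.001
gripper_force: 0.0
```

```bash
python3 -c "
from h import *
go([.4388,-.1295,.22],90)"
```

```text
shift [-0.0986 -0.1917 -0.0025] turn [-0.01 -0.    0.04] t 18.5 q [-0.23  0.55  1.43  0.    1.16 -0.23] tcp [ 0.6304 -0.0307  0.2175]
```

Request:
step_arm(commands=[-0.004, -0.008, -0.0025, 0, 0, 0, -0.013, -0.026, -0.0025, 0, 0, 0, -0.027, -0.052, -0.0025, 0, 0, 0, -0.042, -0.082, -0.0025, 0, 0, 0, -0.057, -0.112, -0.0025, 0, 0, 0, -0.072, -0.141, -0.0025, 0, 0, 0, -0.085, -0.166, -0.0025, 0, 0, 0, -0.094, -0.183, -0.0025, 0, 0, 0, -0.0985, -0.1917, -0.0025, 0, 0, 0, -0.0985, -0.1917, -0.0025, 0, 0, 0])

```text
t: 19.5
tcp_pos: [0.4381, -0.1297, 0.2185]
tool_rot: [0.707, 0.707, -0.0, -0.0]
force: [0.0, -0.2, -1.3]
finger_gap: 0.999
gripper_force: 0.0
```

Run:
```python
from h import *
from station import manip
go([.4388,-.129,.116],90)
np.set_printoptions(precision=4,suppress=True)
d=manip.snapshot('scene');t=manip.snapshot('top')
a=cv2.resize(d['pixels'][160:310,235:335],None,fx=4,fy=4,interpolation=cv2.INTER_CUBIC)
b=cv2.resize(t['pixels'][165:265,295:395],None,fx=4,fy=4,interpolation=cv2.INTER_CUBIC)
cv2.imwrite('pics/g6.png',np.hstack([a,np.pad(b,((0,200),(0,0),(0,0)))]))
```

```text
shift [0.0007 0.0007 0.1025] turn [-0.01 -0.01 -0.05] t 19.5 q [-0.53  0.32  1.85  0.    0.97 -0.53] tcp [ 0.4381 -0.1297  0.2185]
```

View pics/g6.png

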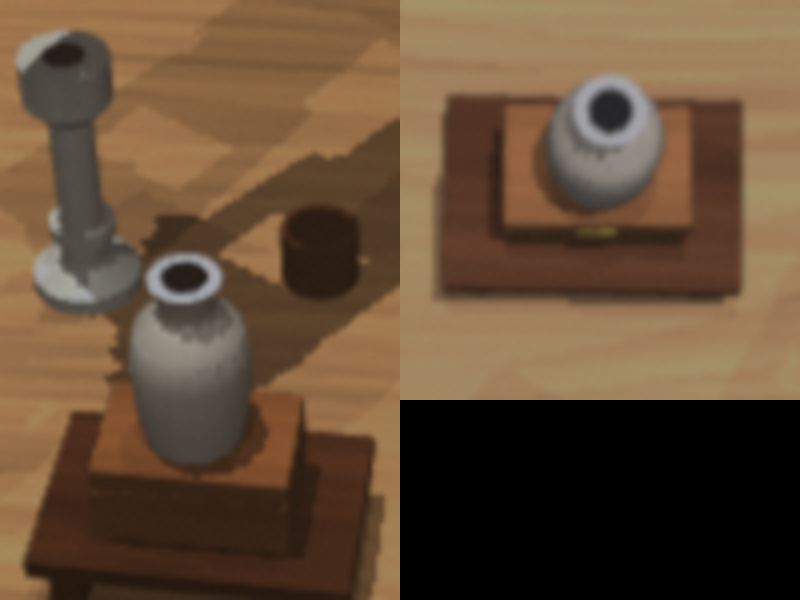

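The vase stands upright in the middle of the box. Scene rim (281,229.8), top rim (347.5,192.5). Next I descend on the tall holder's cup.

Request:
step_arm(commands=[0, 0, 0.005, 0, 0, 0, 0.0005, 0.0005, 0.018, 0, 0, 0, 0.0005, 0.0005, 0.035, 0, 0, 0, 0.0005, 0.0005, 0.055, 0, 0, 0, 0.0005, 0.0005, 0.073, 0, 0, 0, 0.0005, 0.0005, 0.088, 0, 0, 0, 0.0005, 0.0005, 0.099, 0, 0, 0, 0.0005, 0.0005, 0.104, 0, 0, 0, 0.0005, 0.0005, 0.106, 0, 0, 0, 0.0005, 0.0005, 0.106, 0, 0, 0])

```text
t: 20.6
tcp_pos: [0.4399, -0.1288, 0.1122]
tool_rot: [0.707, 0.708, 0.0, -0.0]
force: [0.0, 0.8, 0.4]
finger_gap: 0.998
gripper_force: 0.0
```

Request:
step_arm(commands=[0, 0, 0, 0, 0, 0, 0, 0, 0, 0, 0, 0, 0, 0, 0, 0, 0, 0, 0, 0, 0, 0, 0, 0, 0, 0, 0, 0, 0, 0, 0, 0, 0, 0, 0, 0, 0, 0, 0, 0, 0, 0, 0, 0, 0, 0, 0, 0, 0, 0, 0, 0, 0, 0, 0, 0, 0, 0, 0, 0], jaw=0)

```text
t: 21.6
tcp_pos: [0.4394, -0.129, 0.113]
tool_rot: [0.707, 0.707, -0.0, 0.0]
force: [-1.5, -0.9, 6.0]
finger_gap: 0.552
gripper_force: 40.5
```

Run:
```python
from h import *
go([.630,.096,.18],90)
np.set_printoptions(precision=4,suppress=True)
print(atz(S,(281,229.75),.175),atz(T,(347.5,192.5),.175))
```

```text
shift [ 0.2248  0.1908 -0.0671] turn [0.   0.02 0.05] t 21.6 q [-0.53  0.51  1.95 -0.    0.68 -0.53] tcp [ 0.4394 -0.129   0.113 ]
[ 0.6356 -0.0286  0.175 ] [ 0.6306 -0.0296  0.175 ]
```

Request:
step_arm(commands=[0, 0, -0.004, 0, 0, 0, 0, 0, -0.013, 0, 0, 0, 0, 0, -0.027, 0, 0, 0, 0, 0, -0.042, 0, 0, 0, 0.003, 0, -0.055, 0, 0, 0, 0.012, 0, -0.063, 0, 0, 0, 0.028, 0, -0.067, 0, 0, 0, 0.05, 0, -0.067, 0, 0, 0, 0.075, 0, -0.067, 0, 0, 0, 0.1, 0.003, -0.067, 0, 0, 0])

```text
t: 22.6
tcp_pos: [0.4415, -0.0274, 0.1794]
tool_rot: [0.707, 0.707, -0.0, -0.001]
force: [0.0, 0.2, -2.8]
finger_gap: 0.554
gripper_force: 41.6
```

Request:
step_arm(commands=[0.028, 0.008, 0, 0, 0, 0, 0.055, 0.02, 0, 0, 0, 0, 0.08, 0.038, 0, 0, 0, 0, 0.1, 0.06, 0, 0, 0, 0, 0.115, 0.085, 0, 0, 0, 0, 0.122, 0.112, 0, 0, 0, 0, 0.125, 0.138, 0, 0, 0, 0, 0.125, 0.161, 0, 0, 0, 0, 0.125, 0.178, 0, 0, 0, 0, 0.125, 0.187, 0, 0, 0, 0])

```text
t: 23.6
tcp_pos: [0.6303, 0.0968, 0.1789]
tool_rot: [0.707, 0.708, 0.0, -0.0]
force: [-0.6, -0.6, -2.7]
finger_gap: 0.55
gripper_force: 41.7
```

Run:
```python
from h import *
go([.630,.0963,.1135],90)
```

```text
shift [-0.0005 -0.0003  0.0654] turn [-0.   -0.01  0.07] t 23.6 q [-0.02  0.6   1.45  0.    1.09 -0.02] tcp [0.6303 0.0968 0.1789]
```

Request:
step_arm(commands=[0, 0, 0.005, 0, 0, 0, 0, 0, 0.015, 0, 0, 0, 0, 0, 0.027, 0, 0, 0, 0, 0, 0.039, 0, 0, 0, 0, 0, 0.049, 0, 0, 0, 0, 0, 0.056, 0, 0, 0, 0, 0, 0.06, 0, 0, 0, 0, 0, 0.062, 0, 0, 0, 0, 0, 0.063, 0, 0, 0, 0, 0, 0.0635, 0, 0, 0])

```text
t: 24.6
tcp_pos: [0.6297, 0.0962, 0.1162]
tool_rot: [0.707, 0.707, 0.0, 0.0]
force: [-0.1, -0.2, -2.5]
finger_gap: 0.551
gripper_force: 41.8
```

Request:
step_arm(commands=[0, 0, 0.0005, 0, 0, 0, 0, 0, 0.001, 0, 0, 0, 0, 0, 0.0015, 0, 0, 0, 0, 0, 0.002, 0, 0, 0, 0, 0, 0.002, 0, 0, 0, 0, 0, 0.002, 0, 0, 0, 0, 0, 0.002, 0, 0, 0, 0, 0, 0.002, 0, 0, 0, 0, 0, 0.002, 0, 0, 0, 0, 0, 0.002, 0, 0, 0])

```text
t: 25.6
tcp_pos: [0.6294, 0.0962, 0.1138]
tool_rot: [0.707, 0.707, 0.0, 0.0]
force: [1.4, -1.2, -2.9]
finger_gap: 0.552
gripper_force: 41.8
```

Request:
step_arm(commands=[0, 0, 0.0005, 0, 0, 0, 0, 0, 0.001, 0, 0, 0, 0, 0, 0.0015, 0, 0, 0, 0, 0, 0.0015, 0, 0, 0, 0, 0, 0.0015, 0, 0, 0, 0, 0, 0.0015, 0, 0, 0, 0, 0, 0.0015, 0, 0, 0, 0, 0, 0.0015, 0, 0, 0, 0, 0, 0.0015, 0, 0, 0, 0, 0, 0.0015, 0, 0, 0])

```text
t: 26.6
tcp_pos: [0.6295, 0.0962, 0.113]
tool_rot: [0.707, 0.707, 0.0, 0.0]
force: [-2.4, 0.1, 4.8]
finger_gap: 0.549
gripper_force: 42.5
```

Contact (+4.8 N). I'll release and rise.

Request:
step_arm(commands=[0, 0, 0, 0, 0, 0, 0, 0, 0, 0, 0, 0, 0, 0, 0, 0, 0, 0, 0, 0, 0, 0, 0, 0, 0, 0, 0, 0, 0, 0, 0, 0, -0.005, 0, 0, 0, 0, 0, -0.02, 0, 0, 0, 0, 0, -0.045, 0, 0, 0, 0, 0, -0.07, 0, 0, 0, 0, 0, -0.09, 0, 0, 0], jaw=100)

```text
t: 27.6
tcp_pos: [0.6302, 0.0962, 0.2053]
tool_rot: [0.707, 0.707, 0.001, 0.001]
force: [0.4, 0.7, 0.1]
finger_gap: 1.002
gripper_force: 0.0
```

Run:
```python
from h import *
go([.4742,-.3485,.21],90)
g=cv2.cvtColor(T['pixels'],cv2.COLOR_BGR2GRAY)[275:309,495:535]
k=cv2.resize(g,None,fx=4,fy=4,interpolation=cv2.INTER_CUBIC)
c=cv2.HoughCircles(k,cv2.HOUGH_GRADIENT,1,20,param1=100,param2=18,minRadius=30,maxRadius=60);print(None if c is None else c[0][:3]/4+[495,275,0])
```

```text
shift [-0.4446 -0.1564 -0.0052] turn [0.18 0.   0.05] t 27.6 q [-0.02  0.57  1.43  0.    1.14 -0.02] tcp [0.6302 0.0962 0.2053]
[[515.625      291.125       12.47500038]]
```

Request:
step_arm(commands=[0, -0.01, -0.01, 0, 0, 0, -0.008, -0.035, -0.02, 0, 0, 0, -0.025, -0.07, -0.025, 0, 0, 0, -0.05, -0.1, -0.025, 0, 0, 0, -0.085, -0.125, -0.025, 0, 0, 0, -0.125, -0.143, -0.025, 0, 0, 0, -0.17, -0.152, -0.025, 0, 0, 0, -0.215, -0.156, -0.025, 0, 0, 0, -0.26, -0.156, -0.025, 0, 0, 0, -0.305, -0.156, -0.025, 0, 0, 0])

```text
t: 28.6
tcp_pos: [0.4723, -0.21, 0.2278]
tool_rot: [0.707, 0.707, 0.0, -0.0]
force: [0.7, 0.4, -0.1]
finger_gap: 0.996
gripper_force: 0.0
```

Request:
step_arm(commands=[-0.04, 0, 0.005, 0, 0, 0, -0.075, 0, 0.015, 0, 0, 0, -0.105, 0, 0.035, 0, 0, 0, -0.125, 0, 0.06, 0, 0, 0, -0.136, 0, 0.085, 0, 0, 0, -0.14, 0, 0.105, 0, 0, 0, -0.14, 0, 0.12, 0, 0, 0, -0.14, 0, 0.128, 0, 0, 0, -0.14, 0, 0.13, 0, 0, 0, -0.14, 0, 0.13, 0, 0, 0])

```text
t: 29.6
tcp_pos: [0.4738, -0.3487, 0.0977]
tool_rot: [0.707, 0.707, -0.0, 0.0]
force: [-0.4, -0.2, 0.2]
finger_gap: 0.998
gripper_force: 0.0
```

Run:
```python
from h import *
go([.4748,-.3485,.042],90)
```

```text
shift [0.0002 0.001  0.0557] turn [0.01 0.01 0.06] t 29.6 q [-0.82  0.66  1.64  0.    0.85 -0.83] tcp [ 0.4738 -0.3487  0.0977]
```

Request:
step_arm(commands=[0, 0.001, 0.005, 0, 0, 0, 0, 0.001, 0.015, 0, 0, 0, 0, 0.001, 0.027, 0, 0, 0, 0, 0.001, 0.037, 0, 0, 0, 0, 0.001, 0.045, 0, 0, 0, 0, 0.001, 0.051, 0, 0, 0, 0, 0.001, 0.054, 0, 0, 0, 0, 0.001, 0.055, 0, 0, 0, 0, 0.001, 0.055, 0, 0, 0, 0, 0.001, 0.055, 0, 0, 0])

```text
t: 30.6
tcp_pos: [0.475, -0.3492, 0.0427]
tool_rot: [0.707, 0.707, -0.0, 0.0]
force: [0.4, -0.6, 0.3]
finger_gap: 1.006
gripper_force: 0.0
```

Request:
step_arm(commands=[0, 0, 0, 0, 0, 0, 0, 0, 0, 0, 0, 0, 0, 0, 0, 0, 0, 0, 0, 0, 0, 0, 0, 0, 0, 0, 0, 0, 0, 0, 0, 0, 0, 0, 0, 0, 0, 0, 0, 0, 0, 0, 0, 0, 0, 0, 0, 0, 0, 0, 0, 0, 0, 0, 0, 0, 0, 0, 0, 0], jaw=0)

```text
t: 31.6
tcp_pos: [0.4746, -0.349, 0.0427]
tool_rot: [0.707, 0.707, -0.0, 0.0]
force: [-2.4, -0.6, 6.2]
finger_gap: 0.556
gripper_force: 40.8
```

Request:
step_arm(commands=[0, 0, -0.004, 0, 0, 0, 0, 0, -0.013, 0, 0, 0, 0, 0, -0.027, 0, 0, 0, 0, 0, -0.042, 0, 0, 0, 0, 0, -0.055, 0, 0, 0, 0.003, 0, -0.065, 0, 0, 0, 0.012, 0, -0.07, 0, 0, 0, 0.027, 0, -0.07, 0, 0, 0, 0.043, 0, -0.07, 0, 0, 0, 0.06, 0, -0.07, 0, 0, 0])

```text
t: 32.6
tcp_pos: [0.474, -0.2865, 0.1117]
tool_rot: [0.707, 0.707, 0.0, -0.001]
force: [1.5, -0.1, -1.4]
finger_gap: 0.544
gripper_force: 41.3
```

Run:
```python
from h import *
go([.630,-.1535,.11],90)
```

```text
shift [0.1328 0.1562 0.0016] turn [-0.09 -0.1   0.06] t 32.6 q [-0.75  0.6   1.72  0.    0.83 -0.75] tcp [ 0.474  -0.2865  0.1117]
```

Request:
step_arm(commands=[0.012, 0.006, 0, 0, 0, 0, 0.028, 0.018, 0, 0, 0, 0, 0.046, 0.035, 0, 0, 0, 0, 0.065, 0.057, 0, 0, 0, 0, 0.084, 0.082, 0, 0, 0, 0, 0.102, 0.107, 0, 0, 0, 0, 0.117, 0.129, 0, 0, 0, 0, 0.127, 0.145, 0, 0, 0, 0, 0.132, 0.154, 0, 0, 0, 0, 0.133, 0.156, 0, 0, 0, 0])

```text
t: 33.6
tcp_pos: [0.6313, -0.1544, 0.1118]
tool_rot: [0.706, 0.708, -0.0, -0.0]
force: [-0.3, -0.2, -1.5]
finger_gap: 0.556
gripper_force: 41.3
```

Run:
```python
from h import *
go([.630,-.1535,.043],90)
```

```text
shift [ 0.0009 -0.0013  0.0688] turn [-0.01 -0.    0.16] t 33.6 q [-0.41  0.7   1.46 -0.    0.98 -0.41] tcp [ 0.6313 -0.1544  0.1118]
```

Request:
step_arm(commands=[0, 0, 0.005, 0, 0, 0, 0, -0.001, 0.015, 0, 0, 0, 0, -0.001, 0.028, 0, 0, 0, 0, -0.001, 0.041, 0, 0, 0, 0, -0.001, 0.052, 0, 0, 0, 0, -0.001, 0.06, 0, 0, 0, 0, -0.001, 0.064, 0, 0, 0, 0, -0.001, 0.066, 0, 0, 0, 0, -0.001, 0.067, 0, 0, 0, 0, -0.001, 0.0675, 0, 0, 0])

```text
t: 34.6
tcp_pos: [0.63, -0.1559, 0.0452]
tool_rot: [0.707, 0.707, 0.0, 0.0]
force: [0.7, -0.7, -1.6]
finger_gap: 0.55
gripper_force: 41.3
```

Request:
step_arm(commands=[0, 0, 0.0005, 0, 0, 0, 0, 0, 0.001, 0, 0, 0, 0, 0, 0.0015, 0, 0, 0, 0, 0, 0.002, 0, 0, 0, 0, 0, 0.002, 0, 0, 0, 0, 0, 0.002, 0, 0, 0, 0, 0, 0.002, 0, 0, 0, 0, 0, 0.002, 0, 0, 0, 0, 0, 0.002, 0, 0, 0, 0, 0, 0.002, 0, 0, 0])

```text
t: 35.6
tcp_pos: [0.6297, -0.1558, 0.0429]
tool_rot: [0.707, 0.707, 0.0, 0.0]
force: [0.4, 0.9, -1.5]
finger_gap: 0.548
gripper_force: 41.3
```

Request:
step_arm(commands=[0.001, 0, 0, 0, 0, 0, 0.002, 0, 0, 0, 0, 0, 0.002, 0, 0, 0, 0, 0, 0.002, 0, 0.0005, 0, 0, 0, 0.002, 0, 0.001, 0, 0, 0, 0.002, 0, 0.0013, 0, 0, 0, 0.002, 0, 0.0013, 0, 0, 0, 0.002, 0, 0.0013, 0, 0, 0, 0.002, 0, 0.0013, 0, 0, 0, 0.002, 0, 0.0013, 0, 0, 0])

```text
t: 36.6
tcp_pos: [0.6296, -0.1539, 0.0427]
tool_rot: [0.707, 0.707, -0.0, 0.0]
force: [-2.8, 0.3, 6.7]
finger_gap: 0.55
gripper_force: 41.8
```

Contact. Release, rise and back off clear of the display.

Request:
step_arm(commands=[0, 0, 0, 0, 0, 0, 0, 0, 0, 0, 0, 0, 0, 0, 0, 0, 0, 0, 0, 0, 0, 0, 0, 0, 0, 0, 0, 0, 0, 0, 0, 0, -0.005, 0, 0, 0, 0, 0, -0.02, 0, 0, 0, 0, 0, -0.045, 0, 0, 0, 0, 0, -0.07, 0, 0, 0, 0, 0, -0.1, 0, 0, 0], jaw=100)

```text
t: 37.6
tcp_pos: [0.6293, -0.1537, 0.1431]
tool_rot: [0.707, 0.707, -0.0, -0.0]
force: [1.1, 0.0, 0.5]
finger_gap: 1.0
gripper_force: 0.0
```

Request:
step_arm(commands=[-0.01, -0.01, -0.03, 0, 0, 0, -0.03, -0.03, -0.06, 0, 0, 0, -0.06, -0.055, -0.08, 0, 0, 0, -0.09, -0.08, -0.09, 0, 0, 0, -0.125, -0.1, -0.09, 0, 0, 0, -0.16, -0.12, -0.09, 0, 0, 0, -0.195, -0.14, -0.09, 0, 0, 0, -0.225, -0.155, -0.09, 0, 0, 0, -0.245, -0.165, -0.09, 0, 0, 0, -0.25, -0.17, -0.09, 0, 0, 0])

```text
t: 38.6
tcp_pos: [0.4588, -0.4066, 0.2329]
tool_rot: [0.708, 0.706, -0.0, 0.001]
force: [0.8, 0.3, 0.1]
finger_gap: 1.0
gripper_force: 0.0
```

Run:
```python
from h import *
from station import manip
out=[]
s=manip.snapshot('scene')['pixels'][150:350,190:390];t=manip.snapshot('top')['pixels'][150:350,240:440]
cv2.imwrite('pics/f.png',np.hstack([cv2.resize(a,None,fx=2,fy=2) for a in(s,t)])if 0 else np.hstack([cv2.resize(a,(400,400),interpolation=cv2.INTER_CUBIC) for a in(s,t)]))
np.savez('fin.npz',s=s,t=t)
```

```text
(no output)
```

View pics/f.png

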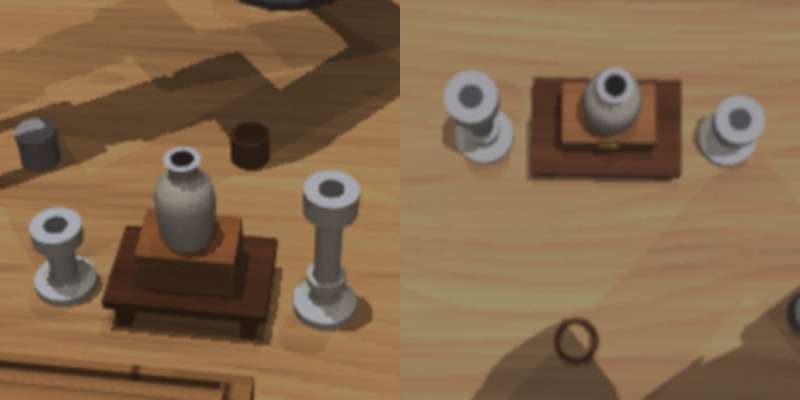

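Everything stands upright: vase on box on riser, with the tall holder at the plant (+y) end and the short one at the other. Tall cup: scene (355.5,244), top (275.5,198.5). Short cup: scene (218,262.5), top (409.5,209.5). A numeric check follows.

Run:
```python
from h import *
np.set_printoptions(precision=4,suppress=True)
for n,s,t,z in(('tall',(355.5,244),(275.5,198.5),.15),('short',(218,262.5),(409.5,209.5),.08)):
    print(n,atz(S,s,z)[:2]-[.6345,-.0264],atz(T,t,z)[:2]-[.6274,-.0284])
```

```text
tall [-0.0054  0.1231] [-0.0022  0.1248]
short [-0.0037 -0.1259] [-0.0005 -0.125 ]
```

```bash
python3 -c "
from station import manip
print(manip.sign_off())"
```

```text
the job is handed in; nothing more can be done
None
```

The display is set and handed in at about 39 s: the box is mid-riser with the vase upright on it, the tall holder is off the plant end and the short one off the other, all within about 5 mm of target by camera; I never moved the tin, tealight cup or napkin ring.

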